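Change over the rollers of the spice crusher

TASK

The rollers and the jar are each in the wrong place: change them round (the empty rubber mat is there as a free spot) so that the ribbed roller sits in the crusher frame with both axle ends down at the bottom of their slots, the plain roller lies on the roller rest between its blocks and centred along it, and the jar stands upright in the middle of the round coaster. Do not tip the jar over or shift the bowl, the dish or the scoop.

Things in the scene. Friction and masses are not known exactly. Their poses are not given: they have to be found in the camera images.
- ribbed_roller_mid (a point): Ribbed roller: pale wooden roller with eight square lengthwise ribs (about 43 mm across opposite ribs as it lies), body 44 mm in diameter, 90 mm long, on a steel axle 12 mm in diameter, 130 mm long overall; about 0.22 kg. Point at its middle, on the axle; x runs along the axle (it may be turned any way about it; ends alike). At the start it lies across the round coaster.
- plain_roller_mid (a point): Plain roller: pale wooden roller with a smooth surface, body 44 mm in diameter, 90 mm long, on a steel axle 12 mm in diameter, 130 mm long overall; about 0.22 kg. Point at its middle, on the axle; x runs along the axle (it may be turned any way about it; ends alike). At the start it hangs by its axle ends in the slots of the crusher frame.
- jar_mid (a point): Jar: white round lidded ceramic jar, 54 mm in diameter, 80 mm tall, about 0.3 kg. The point is at its centre, 40 mm above its underside; z is its upright axis. At the start it stands on the roller rest.
- crusher_frame: Crusher frame, fixed: dark steel base 130 x 84 x 8 mm, two uprights 10 mm thick, 60 wide, 80 tall, middles at x = -57 and +57 mm. Each has an open slot at y = 0: 16 mm wide, bottom 49 mm above the table, mouth flaring over the top 14 mm to 36 mm. A roller fully home has its axle along x, its line 55 mm above the table. Origin: centre of the underside, x along the axle, z up.
- roller_rest: Roller rest, fixed: brown wooden board 150 x 80 x 15 mm (x, y, z) with four low blocks, 6 mm high, 18 mm long, 5 mm wide, at x = -36 and +36 mm, inner faces at y = -17 and +17 mm. A roller lies along x on the board between the blocks, its axle's line 37 mm above the table. Origin at the centre of its underside, z up.
- coaster: Round coaster, fixed: flat pale stone disc 110 mm in diameter, 12 mm thick. Origin at the centre of its underside, z up.
- spare_mat: Spare mat, fixed: empty square black rubber mat, 110 x 110 mm, 4 mm thick, a free spot. Origin at the centre of its underside, z up.
- steel_bowl: Small stainless bowl, 96 mm across, 40 mm tall, loose. A bystander: leave it where it is. Origin at the centre of its underside, z up.
- brown_dish: Small brown ceramic dish, 100 mm across, 22 mm tall, loose. A bystander: leave it where it is. Origin at the centre of its underside, z up.
- scoop: Turquoise plastic scoop, 110 mm long, 46 mm wide, 24 mm tall, loose; its handle points to its -x. A bystander: leave it where it is. Origin at the centre of its underside, z up.
Things that resemble listed ones, but are neither listed nor needed, are in the scene too. What is meant by the coaster is not orange or pink, and is the larger of those in its own colour.

How it is judged (in metres and radians):
At the end, for the whole second after the job is handed in: Ribbed roller home in the frame (axle 55 mm up within 3 mm; 9 mm along, 5 mm across, 0.07 rad); plain roller on the rest between the blocks (15 mm along, 6 mm across, 3 mm in height, 0.14 rad); jar upright on the coaster within 15 mm of its centre; all at rest (x of ribbed_roller_mid in the frame of crusher_frame between -0.009 and 0.009 m and y of ribbed_roller_mid in the frame of crusher_frame between -0.005 and 0.005 m and z of ribbed_roller_mid in the frame of crusher_frame between 0.052 and 0.058 m and angle between the x axis of ribbed_roller_mid and the x axis of crusher_frame, either way round below 0.07 rad and x of plain_roller_mid in the frame of roller_rest between -0.015 and 0.015 m and y of plain_roller_mid in the frame of roller_rest between -0.006 and 0.006 m and z of plain_roller_mid in the frame of roller_rest between 0.034 and 0.04 m and angle between the x axis of plain_roller_mid and the x axis of roller_rest, either way round below 0.14 rad and horizontal distance between jar_mid and coaster below 0.015 m and angle between jar_mid's own z axis and vertical below 0.08 rad and height (world z) of jar_mid between 0.048 and 0.056 m and linear speed of each of ribbed_roller, plain_roller, jar below 0.02 m/s); the robot touches nothing.
It fails at once if the bowl, the dish or the scoop is shifted by more than 25 mm (distance of any of steel_bowl, brown_dish, scoop from where it was at the start of the episode above 0.025 m).
It fails at once if the jar is tipped by more than 0.7 rad (angle between jar_mid's own z axis and vertical above 0.7 rad).
It also fails if it takes over 128 s, if anything falls off the work surface, if the arm or the gripper's body presses on something with over 40 N, if the wrist force passes 120 N, or if a joint passes its speed limit or range.

ROBOT

A 6-joint arm with a two-finger parallel gripper is mounted at the origin on the work surface. World frame = base frame: x ahead of the robot, y to its left, z up, the work surface at z = 0. Lengths are in m, angles in degrees, forces in N, time in s.
With the tool pointing down it reaches from about 0.3 to 0.75 m from the base axis. Payload 8.5 kg.
Tool frame: the origin (TCP) lies on the centre line of the jaws, within the pads' length; the fingertips stand 19 mm ahead of it and the grasp point (between the pads) is the TCP (env.tcp_to_tips is the z of the fingertips in the tool frame, in m); z points along the fingers, y is the line along which they close (so a half turn about z gives the same grasp; the last joint's range is limited). The gripper opens to 85 mm and grips with 20 to 120 N. Pads are 22 mm wide; open, the fingers measure 114 mm over their backs; the gripper's body (76 mm by 85 mm) begins 54 mm behind the grasp point. The pads swing forward as they close: fully open they stand 13 mm farther back than shut.
Start: joints at [-12.336, 21.807, 74.336, -0, 83.858, -12.336], TCP at [0.55, 0, 0.25] pointing down, gripper open.
Joint ranges: [-178.18, 178.18], [-50.72, 133.34], [12.68, 142.11], [-81.47, 261.47], [9.98, 163.14], [-165.26, 165.26]. Speed limits (degrees/s): [136.94, 136.94, 180, 180, 180, 180].

INTERFACE

Orientations are given as a 3x3 rotation matrix whose columns are the frame's x, y, z axes.
In Python, from rig import env gives the robot as it stands.
- The arm moves only by the tool servo_tool, never from a script. Its argument "steps" is a list of rows, each an object of numbers: "tx", "ty", "tz": the shift along the world's x, y, z in cm; "yaw": the turn about the world's z in degrees; "claw": the finger opening in cm, from 0 to 8.54. In form: [{"tx": .., "ty": .., "tz": .., "yaw": .., "claw": ..}, ...]. A call has 1 to 20 rows; each row shifts and turns the commanded pose from where the row before left it; what a row does not reach is not made up. A row lasts 1/10 s, in which the tool goes at most 50 mm and 8.59 degrees, less where a joint would pass 70% of its speed; a pose out of reach is approached as far as the arm can. A call with a gripper value outside its range is refused whole. The fingers move at their own pace and stop on an object; "newtons" is the grip in N (left out, the last holds). Time passes only in rows, so rows that do not move let the fingers close. It gives the time, the measured TCP pose, the force, the opening and the grip force at its end, in the units of the state.
- env.observe(): the state, without advancing time (a new reading comes with each control period).
- env.get_image(name): name is "scene" or "side" or "wrist"; returns (picture, depth): 420x560x3 uint8, red, green, blue; 420x560 float32, m along the optical axis (not along the pixel's ray), 0 where there is no reading.
- env.camera_model(name): a dict with "fovy" (degrees; the focal length in pixels is half the picture's height over the tangent of half this angle, whatever the lens; pixels are square), "cx", "cy" (the principal point, pixels), "T" (4x4, takes a point from camera to world coordinates). Camera axes: x right, y down, z forward; pixel columns grow to the right and rows downward; lengths in m; the calibration is good to about 2 mm. A picture is of the moment at which its call begins: read the wrist's pose just before it. camera_model takes no time and is no camera call; for the wrist camera it gives the pose at the moment of the call.
- env.close_job(): hands the job in; it is judged then, once.
The state is a dict: "time_s": time; "q": joint angles; "qvel": joint speeds; "joint_efforts": joint torques, N m; "position": TCP position; "tool_rot": TCP orientation; "ft_force": force on the tool from outside, world axes, zero at the start; "wrist_torque": the same for the moment, N m; "grip_width": finger opening in m; "gripper_force": force on a finger pad.
Only numpy, scipy, OpenCV 4.12 (cv2) and the standard library are available. Lean on these libraries where they do the work, as an engineer would, in place of code of your own. Each camera call takes 0.05 s, during which the arm holds its last target. There are 200 camera calls.

## Working session

There is one attempt and no reset: what is moved stays moved. The work goes in short steps, Python scripts to look and compute and a tool call to move; the robot and the scene stay as the last step left them, time stands still between calls to the robot, and variables do not carry over. Pictures are saved under pics/ and viewed, at most 14 in all, crops included, and the job is handed in when it is done.

Besides the shell and the picture viewer there is one more tool, called after "Emit:" by a JSON object that holds its "op" and its "data". servo_tool: Moves the arm, as the interface text tells. Its arguments: {"type":"object","properties":{"steps":{"type":"array"},"newtons":{"type":"number"}},"required":["steps"]}

```bash
mkdir -p pics
cat > h.py <<'E'
import numpy as np, cv2
from rig import env
def grab(name, fn=None):
    m=env.camera_model(name); p,d=env.get_image(name)
    if fn: cv2.imwrite('pics/'+fn, p[:,:,::-1])
    f=p.shape[0]/2/np.tan(np.radians(m['fovy']/2))
    v,u=np.mgrid[:p.shape[0],:p.shape[1]]
    P=np.stack([(u-m['cx'])/f*d,(v-m['cy'])/f*d,d,np.ones_like(d)],-1)@np.array(m['T']).T
    P=P[...,:3]; P[d==0]=np.nan
    return p,P
E
python3 - <<'E'
from h import *
o=env.observe();print(o['time_s'],o['position'],o['tool_rot'],o['ft_force'])
for n in('scene','side'):
    p,P=grab(n,n+'1.png'); np.savez(n+'1.npz',p=p,P=P)
    print(np.array(env.camera_model(n)['T']).round(2))
E
```

```text
0.0 [5.49738124e-01 5.39840298e-05 2.49730157e-01] [[ 1.40503591e-05  9.99999058e-01 -1.37281645e-03]
 [ 9.99999963e-01 -1.36789026e-05  2.70588874e-04]
 [ 2.70569840e-04 -1.37282020e-03 -9.99999021e-01]] [ 0.61459337  0.40066596 -0.49427226]
[[-0.87  0.36 -0.33  0.9 ]
 [ 0.49  0.67 -0.56  0.61]
 [ 0.02 -0.64 -0.76  0.85]
 [ 0.    0.    0.    1.  ]]
[[ 0.99 -0.05  0.11  0.43]
 [-0.12 -0.52  0.85 -1.09]
 [ 0.02 -0.85 -0.52  0.75]
 [ 0.    0.    0.    1.  ]]
```

View pics/scene1.png

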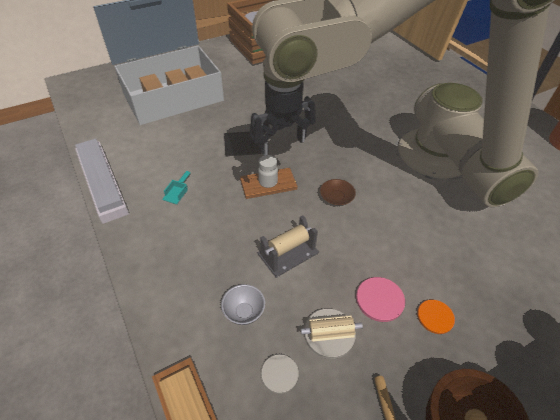

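View pics/side1.png

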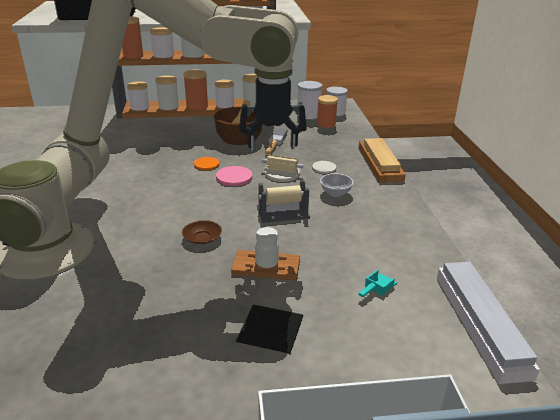

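The scene view shows the ribbed roller on the coaster at (331,331), the plain roller in the frame at (289,242), and the jar on the rest at (268,175). The bowl is at (243,305), the dish at (337,192) and the scoop at (177,188). The mat is at (270,328) in the side view.

Run:
```python
from h import *
S=np.load('scene1.npz');D=np.load('side1.npz')
for n,s in dict(ribbed=(331,328),plain=(289,240),rest=(255,187),jar=(268,166),coaster=(331,347),bowl=(243,305),dish=(337,192),scoop=(177,188)).items(): print(n,S['P'][s[1],s[0]].round(3))
print('mat',D['P'][328,270].round(3),'jar',D['P'][235,266].round(3))
Q=np.concatenate([S['P'].reshape(-1,3),D['P'].reshape(-1,3)]);C=np.concatenate([S['p'].reshape(-1,3),D['p'].reshape(-1,3)]).astype(int)
np.savez('cl.npz',Q=Q,C=C)
# mat: dark pixels
c=D['P'][328,270]; m=(C.max(1)<35)&(np.hypot(*(Q[:,:2]-c[:2]).T)<.1)&(abs(Q[:,2])<.012)
print('mat',m.sum(),cv2.minAreaRect(Q[m,:2].astype(np.float32)*1000))
def near(c,r,lo,hi): return Q[(np.hypot(*(Q[:,:2]-np.array(c)[:2]).T)<r)&(Q[:,2]>lo)&(Q[:,2]<hi)]
for n,c,r,lo,hi in [('rest',S['P'][187,255],.13,.010,.019),('coaster',S['P'][347,331],.12,.009,.015),('frame top',S['P'][240,289],.12,.074,.084),('frame base',S['P'][240,289],.12,.005,.011),('plain',S['P'][240,289],.05,.068,.09),('ribbed',S['P'][328,331],.08,.045,.07),('jar',S['P'][166,268],.06,.085,.1)]:
    q=near(c,r,lo,hi); print(n,len(q),q.mean(0).round(4),cv2.minAreaRect(q[:,:2].astype(np.float32)*1000), np.percentile(q[:,2],98).round(4))
```

```text
ribbed [0.625 0.349 0.053]
plain [0.598 0.125 0.073]
rest [ 0.57  -0.112  0.02 ]
jar [ 0.535 -0.1    0.095]
coaster [0.635 0.372 0.015]
bowl [0.753 0.193 0.007]
dish [0.369 0.002 0.006]
scoop [ 0.76  -0.227  0.004]
mat [ 0.514 -0.326  0.004] jar [ 0.525 -0.129  0.093]
mat 1885 ((514.05615234375, -322.2738037109375), (113.6143798828125, 109.89208984375), 67.6351089477539)
rest 1870 [ 0.5261 -0.1243  0.0145] ((523.9707641601562, -122.57026672363281), (89.18844604492188, 151.30657958984375), 76.24598693847656) 0.0184
coaster 1454 [0.6378 0.349  0.0117] ((639.899169921875, 361.32373046875), (175.96255493164062, 219.95562744140625), 59.5977668762207) 0.0147
frame top 558 [0.5945 0.1148 0.077 ] ((592.07373046875, 112.2559814453125), (125.61844635009766, 67.18707275390625), 5.389322757720947) 0.0817
frame base 1256 [0.5934 0.1215 0.0079] ((602.9046630859375, 114.86737060546875), (193.0307159423828, 104.81429290771484), 12.954960823059082) 0.0107
plain 677 [0.5968 0.1154 0.074 ] ((599.6959838867188, 113.95523834228516), (99.60437774658203, 47.54366683959961), 10.336631774902344) 0.0788
ribbed 757 [0.6191 0.3436 0.0512] ((617.6355590820312, 340.2779846191406), (46.726680755615234, 93.79444885253906), 66.85979461669922) 0.0563
jar 475 [ 0.5262 -0.1212  0.0934] ((526.1447143554688, -121.46585083007812), (52.982688903808594, 48.558074951171875), 64.25114440917969) 0.0975
```

Emit:
{"op": "servo_tool", "data": {"steps": [{"tx": -0.8, "ty": -4, "tz": 1, "claw": 8.5}, {"tx": -0.8, "ty": -4, "tz": 1}, {"tx": -0.8, "ty": -4, "tz": 1}, {}, {}, {}]}}

```text
invalid input at $.steps[0]: expected keys tx, ty, tz, yaw, claw
```

Run:
```python
from h import *
o=env.observe();print(o['time_s'],o['position'],o['ft_force'])
print(np.array(env.camera_model('wrist')['T']).round(3),env.camera_model('wrist')['fovy'])
p,P=grab('wrist','w1.png');np.savez('w1.npz',p=p,P=P)
```

```text
0.1 [5.49763633e-01 4.37336963e-05 2.49779871e-01] [-0.0752159   0.30016089 -0.06322357]
[[ 1.     0.002 -0.001  0.551]
 [ 0.001 -0.965 -0.261  0.066]
 [-0.002  0.261 -0.965  0.373]
 [ 0.     0.     0.     1.   ]] 64.73284317939445
```

View pics/w1.png

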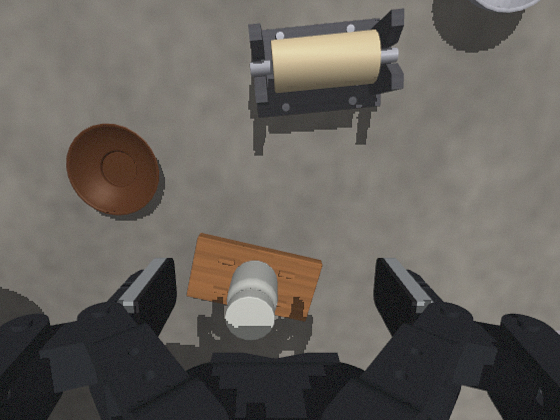

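The wrist view shows the rest at (255,275) with the jar at (250,300), the frame with the plain roller at (327,62), and the dish at (113,168). I'll measure the frame and rest from this close view.

Run:
```python
from h import *
W=np.load('w1.npz');P=W['P'].reshape(-1,3);C=W['p'].reshape(-1,3).astype(int)
def near(c,r,lo,hi,extra=True): return P[(np.hypot(*(P[:,:2]-np.array(c)).T)<r)&(P[:,2]>lo)&(P[:,2]<hi)&extra]
brown=(C[:,0]>C[:,2]+35)
def rep(n,q): print(n,len(q),q.mean(0).round(4),cv2.minAreaRect(q[:,:2].astype(np.float32)*1000),np.median(q[:,2]).round(4))
rep('rest',near((.525,-.122),.11,.008,.024,brown))
rep('jar',near((.525,-.121),.06,.09,.1))
dark=C.max(1)<75
rep('base',near((.594,.115),.085,.004,.011,dark))
q=near((.594,.115),.085,.066,.084,dark);rep('tops',q)
for s in(-1,1):
    k=q[(q[:,0]-.594)*s>0.03]; rep('up',k)
rep('plain',near((.594,.115),.06,.045,.08,brown))
```

```text
rest 5512 [ 0.5243 -0.1127  0.0151] ((525.6438598632812, -120.83560180664062), (79.90637969970703, 150.2567596435547), 76.47520446777344) 0.015
jar 1793 [ 0.5271 -0.1179  0.0948] ((526.7064208984375, -119.43937683105469), (47.40030288696289, 46.89365005493164), 72.8178482055664) 0.0949
base 2542 [0.5931 0.0846 0.0081] ((593.1226806640625, 113.27713012695312), (129.31011962890625, 83.80604553222656), 4.6259379386901855) 0.0081
tops 700 [0.611  0.1225 0.0735] ((593.638671875, 113.94522094726562), (123.80960845947266, 59.65093994140625), 5.407673358917236) 0.0735
up 228 [0.5363 0.1183 0.0737] ((537.0331420898438, 107.59956359863281), (9.904379844665527, 57.685665130615234), 5.411259174346924) 0.0741
up 472 [0.647  0.1246 0.0734] ((650.0001220703125, 119.28965759277344), (10.670563697814941, 59.66469955444336), 5.618149280548096) 0.0731
plain 4350 [0.5939 0.1168 0.0743] ((597.1578979492188, 117.27025604248047), (97.31878662109375, 34.990535736083984), 5.201115608215332) 0.0752
```

Emit:
{"op": "servo_tool", "data": {"steps": [{"tx": -0.8, "ty": -4, "tz": -3, "yaw": 0, "claw": 8.5}, {"tx": -0.8, "ty": -4, "tz": -3, "yaw": 0, "claw": 8.5}, {"tx": -0.8, "ty": -4.1, "tz": -1, "yaw": 0, "claw": 8.5}, {"tx": 0, "ty": 0, "tz": 0, "yaw": 0, "claw": 8.5}, {"tx": 0, "ty": 0, "tz": 0, "yaw": 0, "claw": 8.5}]}}

```text
time_s: 0.65
position: [0.526, -0.1206, 0.1808]
tool_rot: [[0.002, 1.0, -0.001], [1.0, -0.002, 0.001], [0.001, -0.001, -1.0]]
ft_force: [0.1, 1.0, 0.5]
grip_width: 0.0851
gripper_force: 0.0
```

Sizes check out: rest 80×150, frame base 129×84, jar top 95 mm. Descend and grip the jar.

Emit:
{"op": "servo_tool", "data": {"newtons": 40, "steps": [{"tx": 0.1, "ty": 0.1, "tz": -4, "yaw": 0, "claw": 8.5}, {"tx": 0, "ty": 0, "tz": -4, "yaw": 0, "claw": 8.5}, {"tx": 0, "ty": 0, "tz": -3, "yaw": 0, "claw": 8.5}, {"tx": 0, "ty": 0, "tz": -1, "yaw": 0, "claw": 8.5}, {"tx": 0, "ty": 0, "tz": 0, "yaw": 0, "claw": 8.5}, {"tx": 0, "ty": 0, "tz": 0, "yaw": 0, "claw": 4.8}, {"tx": 0, "ty": 0, "tz": 0, "yaw": 0, "claw": 4.8}, {"tx": 0, "ty": 0, "tz": 0, "yaw": 0, "claw": 4.8}, {"tx": 0, "ty": 0, "tz": 0, "yaw": 0, "claw": 4.8}, {"tx": 0, "ty": 0, "tz": 0, "yaw": 0, "claw": 4.8}, {"tx": 0, "ty": 0, "tz": 0, "yaw": 0, "claw": 4.8}]}}

```text
time_s: 1.75
position: [0.5274, -0.119, 0.0629]
tool_rot: [[-0.0, 1.0, 0.002], [1.0, 0.0, -0.001], [-0.001, 0.002, -1.0]]
ft_force: [-4.0, 1.9, 8.1]
grip_width: 0.0522
gripper_force: 41.2
```

Emit:
{"op": "servo_tool", "data": {"steps": [{"tx": 0, "ty": 0, "tz": 1.5, "yaw": 0, "claw": 4.8}, {"tx": 0, "ty": 0, "tz": 2, "yaw": 0, "claw": 4.8}, {"tx": 0, "ty": -1.3, "tz": 1.5, "yaw": 0, "claw": 4.8}, {"tx": -0.3, "ty": -3, "tz": 0, "yaw": 0, "claw": 4.8}, {"tx": -0.3, "ty": -4, "tz": 0, "yaw": 0, "claw": 4.8}, {"tx": -0.3, "ty": -4, "tz": 0, "yaw": 0, "claw": 4.8}, {"tx": -0.3, "ty": -4, "tz": 0, "yaw": 0, "claw": 4.8}, {"tx": -0.1, "ty": -3, "tz": 0, "yaw": 0, "claw": 4.8}, {"tx": 0, "ty": -1, "tz": 0, "yaw": 0, "claw": 4.8}, {"tx": 0, "ty": 0, "tz": 0, "yaw": 0, "claw": 4.8}, {"tx": 0, "ty": 0, "tz": -2, "yaw": 0, "claw": 4.8}, {"tx": 0, "ty": 0, "tz": -2, "yaw": 0, "claw": 4.8}, {"tx": 0, "ty": 0, "tz": -1, "yaw": 0, "claw": 4.8}, {"tx": 0, "ty": 0, "tz": -0.5, "yaw": 0, "claw": 4.8}, {"tx": 0, "ty": 0, "tz": -0.3, "yaw": 0, "claw": 4.8}, {"tx": 0, "ty": 0, "tz": 0, "yaw": 0, "claw": 4.8}, {"tx": 0, "ty": 0, "tz": 0, "yaw": 0, "claw": 4.8}]}}

```text
time_s: 3.45
position: [0.5145, -0.3221, 0.0538]
tool_rot: [[-0.0, 1.0, 0.001], [1.0, 0.0, -0.001], [-0.001, 0.001, -1.0]]
ft_force: [0.6, 0.6, -3.3]
grip_width: 0.0515
gripper_force: 44.2
```

Emit:
{"op": "servo_tool", "data": {"steps": [{"tx": 0, "ty": 0, "tz": -0.15, "yaw": 0, "claw": 4.8}, {"tx": 0, "ty": 0, "tz": 0, "yaw": 0, "claw": 4.8}, {"tx": 0, "ty": 0, "tz": 0, "yaw": 0, "claw": 6.5}, {"tx": 0, "ty": 0, "tz": 0, "yaw": 0, "claw": 8.5}, {"tx": 0, "ty": 0, "tz": 0, "yaw": 0, "claw": 8.5}, {"tx": 0, "ty": 0, "tz": 0, "yaw": 0, "claw": 8.5}, {"tx": 0, "ty": 0, "tz": 0, "yaw": 0, "claw": 8.5}, {"tx": 0, "ty": 0, "tz": 3, "yaw": 0, "claw": 8.5}, {"tx": 0, "ty": 0, "tz": 5, "yaw": 0, "claw": 8.5}, {"tx": 0, "ty": 0, "tz": 5, "yaw": 0, "claw": 8.5}]}}

```text
time_s: 4.45
position: [0.5139, -0.3217, 0.1828]
tool_rot: [[0.0, 1.0, -0.001], [1.0, -0.0, 0.001], [0.001, -0.001, -1.0]]
ft_force: [0.7, -1.4, -0.3]
grip_width: 0.0851
gripper_force: 0.0
```

Emit:
{"op": "servo_tool", "data": {"steps": [{"tx": 0.65, "ty": 3.6, "tz": 0.5, "yaw": 8, "claw": 8.5}, {"tx": 0.65, "ty": 3.6, "tz": 0.5, "yaw": 8, "claw": 8.5}, {"tx": 0.65, "ty": 3.6, "tz": 0.5, "yaw": 8, "claw": 8.5}, {"tx": 0.65, "ty": 3.6, "tz": 0, "yaw": 8, "claw": 8.5}, {"tx": 0.65, "ty": 3.6, "tz": 0, "yaw": 8, "claw": 8.5}, {"tx": 0.65, "ty": 3.6, "tz": 0, "yaw": 8, "claw": 8.5}, {"tx": 0.65, "ty": 3.6, "tz": 0, "yaw": 8, "claw": 8.5}, {"tx": 0.65, "ty": 3.6, "tz": 0, "yaw": 8, "claw": 8.5}, {"tx": 0.65, "ty": 3.6, "tz": 0, "yaw": 8, "claw": 8.5}, {"tx": 0.65, "ty": 3.6, "tz": 0, "yaw": 8, "claw": 8.5}, {"tx": 0.65, "ty": 3.6, "tz": 0, "yaw": 8, "claw": 8.5}, {"tx": 0.7, "ty": 4, "tz": 0, "yaw": 7.4, "claw": 8.5}, {"tx": 0, "ty": 0, "tz": 0, "yaw": 0, "claw": 8.5}, {"tx": 0, "ty": 0, "tz": 0, "yaw": 0, "claw": 8.5}]}}

```text
time_s: 5.85
position: [0.5925, 0.1146, 0.1964]
tool_rot: [[-0.995, -0.095, -0.0], [-0.095, 0.995, -0.0], [0.0, -0.0, -1.0]]
ft_force: [-0.4, -0.7, -0.5]
grip_width: 0.085
gripper_force: 0.0
```

Run:
```python
from h import *
p,P=grab('wrist','w2.png');np.savez('w2.npz',p=p,P=P)
p,P=grab('side','side2.png')
P=P.reshape(-1,3);C=p.reshape(-1,3).astype(int)
q=P[(np.hypot(P[:,0]-.514,P[:,1]+.322)<.05)&(P[:,2]>.078)&(P[:,2]<.09)]
print('jar',q.mean(0),np.median(q[:,2]))
W=np.load('w2.npz');P=W['P'].reshape(-1,3);C=W['p'].reshape(-1,3).astype(int)
brown=(C[:,0]>C[:,2]+35);dark=C.max(1)<75
for n,lo,hi,e in(('plain',.045,.08,brown),('tops',.066,.084,dark),('base',.004,.011,dark)):
    q=P[(np.hypot(P[:,0]-.5933,P[:,1]-.1135)<.085)&(P[:,2]>lo)&(P[:,2]<hi)&e]
    if len(q): print(n,len(q),q.mean(0),cv2.minAreaRect(q[:,:2].astype(np.float32)*1000),q[:,2].max())
```

```text
jar [ 0.51524716 -0.32685914  0.08271963] 0.08284595945943163
plain 4927 [0.59165041 0.1174438  0.07366087] ((593.3673095703125, 117.93538665771484), (89.685546875, 36.65712356567383), 4.605442523956299) 0.0787454930651528
tops 693 [0.61046717 0.12173098 0.07332059] ((596.38330078125, 109.25770568847656), (123.02339172363281, 59.03727722167969), 11.509474754333496) 0.08137070800524054
base 2108 [0.58728391 0.08530307 0.00803373] ((593.95703125, 113.27959442138672), (129.581787109375, 82.04371643066406), 5.297661304473877) 0.010992505408725595
```

View pics/w2.png

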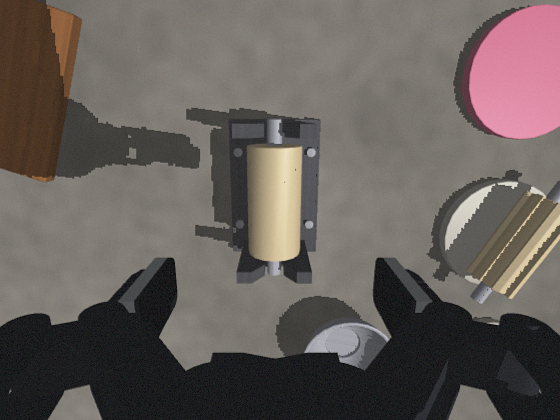

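Wrist view: the roller is centred in the frame at (275,200), clear of the bowl at (343,345). Jar is upright on the mat. Now grip the plain roller.

Emit:
{"op": "servo_tool", "data": {"newtons": 50, "steps": [{"tx": 0.1, "ty": -0.1, "tz": -4, "yaw": 0, "claw": 8.5}, {"tx": 0, "ty": 0, "tz": -4, "yaw": 0, "claw": 8.5}, {"tx": 0, "ty": 0, "tz": -4, "yaw": 0, "claw": 8.5}, {"tx": 0, "ty": 0, "tz": -1.8, "yaw": 0, "claw": 8.5}, {"tx": 0, "ty": 0, "tz": 0, "yaw": 0, "claw": 8.5}, {"tx": 0, "ty": 0, "tz": 0, "yaw": 0, "claw": 3.8}, {"tx": 0, "ty": 0, "tz": 0, "yaw": 0, "claw": 3.8}, {"tx": 0, "ty": 0, "tz": 0, "yaw": 0, "claw": 3.8}, {"tx": 0, "ty": 0, "tz": 0, "yaw": 0, "claw": 3.8}, {"tx": 0, "ty": 0, "tz": 0, "yaw": 0, "claw": 3.8}, {"tx": 0, "ty": 0, "tz": 0, "yaw": 0, "claw": 3.8}, {"tx": 0, "ty": 0, "tz": 0, "yaw": 0, "claw": 3.8}]}}

```text
time_s: 7.15
position: [0.5944, 0.1128, 0.0603]
tool_rot: [[-0.996, -0.094, 0.003], [-0.094, 0.996, -0.0], [-0.003, -0.001, -1.0]]
ft_force: [-0.3, -0.5, 6.5]
grip_width: 0.0427
gripper_force: 50.0
```

Emit:
{"op": "servo_tool", "data": {"steps": [{"tx": 0, "ty": 0, "tz": 1.5, "yaw": 0, "claw": 3.8}, {"tx": 0, "ty": 0, "tz": 2, "yaw": 0, "claw": 3.8}, {"tx": 0, "ty": 0, "tz": 2.5, "yaw": 0, "claw": 3.8}, {"tx": -0.8, "ty": -2.4, "tz": 0, "yaw": -1.9, "claw": 3.8}, {"tx": -1, "ty": -3.5, "tz": 0, "yaw": -3, "claw": 3.8}, {"tx": -1, "ty": -3.5, "tz": 0, "yaw": -3, "claw": 3.8}, {"tx": -1, "ty": -3.5, "tz": 0, "yaw": -3, "claw": 3.8}, {"tx": -1, "ty": -3.5, "tz": 0, "yaw": -3, "claw": 3.8}, {"tx": -1, "ty": -3.5, "tz": 0, "yaw": -3, "claw": 3.8}, {"tx": -1, "ty": -3.5, "tz": 0, "yaw": -2, "claw": 3.8}, {"tx": 0, "ty": 0, "tz": 0, "yaw": 0, "claw": 3.8}, {"tx": 0, "ty": 0, "tz": 0, "yaw": 0, "claw": 3.8}, {"tx": 0, "ty": 0, "tz": -2, "yaw": 0, "claw": 3.8}, {"tx": 0, "ty": 0, "tz": -2, "yaw": 0, "claw": 3.8}, {"tx": 0, "ty": 0, "tz": -1.5, "yaw": 0, "claw": 3.8}, {"tx": 0, "ty": 0, "tz": 0, "yaw": 0, "claw": 3.8}, {"tx": 0, "ty": 0, "tz": 0, "yaw": 0, "claw": 3.8}]}}

```text
time_s: 8.85
position: [0.526, -0.1203, 0.0641]
tool_rot: [[-0.973, 0.232, 0.0], [0.232, 0.973, -0.0], [-0.0, 0.0, -1.0]]
ft_force: [0.1, -0.0, -2.2]
grip_width: 0.0423
gripper_force: 51.5
```

Run:
```python
from h import *
p,P=grab('wrist','w3.png');P=P.reshape(-1,3);C=p.reshape(-1,3).astype(int)
c=np.array([.5256,-.1208]);a=np.radians(-13.5);R=np.array([[np.cos(a),np.sin(a)],[-np.sin(a),np.cos(a)]])
L=(P[:,:2]-c)@R.T
q=(abs(L[:,0])<.1)&(abs(L[:,1])<.06)
m=q&(P[:,2]>.055)&(C[:,0]>C[:,2]+30)&(C[:,0]>150)
print(m.sum(),np.percentile(L[m],[1,99],axis=0),P[m,2].max())
m=q&(P[:,2]>.012)&(P[:,2]<.018)&(C[:,0]>C[:,2]+25)
print(cv2.minAreaRect(P[m,:2].astype(np.float32)*1000))
```

```text
9019 [[-0.04470269 -0.01141833]
 [ 0.02571535  0.02133883]] 0.08248453972816776
((525.1842651367188, -121.24500274658203), (80.00016021728516, 149.72727966308594), 76.34130859375)
```

View pics/w3.png

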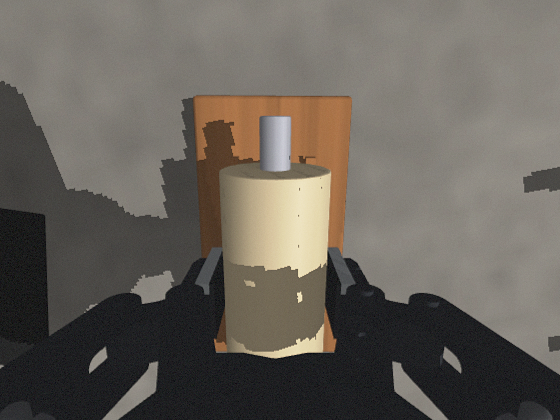

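The roller is aligned above the rest: its near end is at (275,172) and its middle is within 1 mm of the rest's centre. Lower it.

Emit:
{"op": "servo_tool", "data": {"steps": [{"tx": -0.05, "ty": -0.05, "tz": -1.2, "yaw": 0, "claw": 3.8}, {"tx": 0, "ty": 0, "tz": -0.6, "yaw": 0, "claw": 3.8}, {"tx": 0, "ty": 0, "tz": -0.3, "yaw": 0, "claw": 3.8}, {"tx": 0, "ty": 0, "tz": -0.1, "yaw": 0, "claw": 3.8}, {"tx": 0, "ty": 0, "tz": 0, "yaw": 0, "claw": 3.8}, {"tx": 0, "ty": 0, "tz": 0, "yaw": 0, "claw": 3.8}]}}

```text
time_s: 9.5
position: [0.5248, -0.1213, 0.0424]
tool_rot: [[-0.972, 0.233, -0.001], [0.233, 0.972, 0.0], [0.001, -0.0, -1.0]]
ft_force: [-6.6, 0.8, 8.8]
grip_width: 0.0426
gripper_force: 53.0
```

Emit:
{"op": "servo_tool", "data": {"steps": [{"tx": 0, "ty": 0, "tz": 0, "yaw": 0, "claw": 5}, {"tx": 0, "ty": 0, "tz": 0, "yaw": 0, "claw": 6}, {"tx": 0, "ty": 0, "tz": 0, "yaw": 0, "claw": 8}, {"tx": 0, "ty": 0, "tz": 0, "yaw": 0, "claw": 8}, {"tx": 0, "ty": 0, "tz": 0.5, "yaw": 0, "claw": 8}, {"tx": 0, "ty": 0, "tz": 3, "yaw": 0, "claw": 8.5}, {"tx": 0, "ty": 0, "tz": 5, "yaw": 0, "claw": 8.5}, {"tx": 0, "ty": 0, "tz": 5, "yaw": 0, "claw": 8.5}, {"tx": 0.95, "ty": 4.6, "tz": 2, "yaw": -1, "claw": 8.5}, {"tx": 0.95, "ty": 4.6, "tz": 0, "yaw": -1, "claw": 8.5}, {"tx": 0.95, "ty": 4.6, "tz": 0, "yaw": -1, "claw": 8.5}, {"tx": 0.95, "ty": 4.6, "tz": 0, "yaw": -1, "claw": 8.5}, {"tx": 0.95, "ty": 4.6, "tz": 0, "yaw": -1, "claw": 8.5}, {"tx": 0.95, "ty": 4.6, "tz": 0, "yaw": -1, "claw": 8.5}, {"tx": 0.95, "ty": 4.6, "tz": 0, "yaw": -1, "claw": 8.5}, {"tx": 0.95, "ty": 4.6, "tz": 0, "yaw": -1, "claw": 8.5}, {"tx": 0.95, "ty": 4.6, "tz": 0, "yaw": -1, "claw": 8.5}, {"tx": 0.95, "ty": 4.6, "tz": 0, "yaw": -0.5, "claw": 8.5}, {"tx": 0, "ty": 0, "tz": 0, "yaw": 0, "claw": 8.5}, {"tx": 0, "ty": 0, "tz": 0, "yaw": 0, "claw": 8.5}]}}

```text
time_s: 11.5
position: [0.6196, 0.3382, 0.1957]
tool_rot: [[-0.921, 0.389, -0.001], [0.389, 0.921, -0.001], [0.0, -0.001, -1.0]]
ft_force: [-0.4, -0.7, -0.3]
grip_width: 0.0852
gripper_force: 0.0
```

Run:
```python
from h import *
p,P=grab('wrist','w4.png');np.savez('w4.npz',p=p,P=P);P=P.reshape(-1,3);C=p.reshape(-1,3).astype(int)
q=np.hypot(P[:,0]-.62,P[:,1]-.345)<.085
wood=C[:,0]>C[:,2]+40
m=q&wood&(P[:,2]>.028)&(P[:,2]<.07)
print(m.sum(),cv2.minAreaRect(P[m,:2].astype(np.float32)*1000),np.percentile(P[m,2],[2,50,99]))
t=q&wood&(P[:,2]>.05); r=cv2.minAreaRect(P[t,:2].astype(np.float32)*1000); print('top',r)
m=q&(P[:,2]>.009)&(P[:,2]<.0145)&~wood
(x,y),rad=cv2.minEnclosingCircle(P[m,:2].astype(np.float32)*1000);print('coaster',m.sum(),x,y,rad)
p,P=grab('scene','scene4.png');P=P.reshape(-1,3);C=p.reshape(-1,3).astype(int)
m=(np.hypot(P[:,0]-.525,P[:,1]+.121)<.07)&(P[:,2]>.045)
print('plain',m.sum(),cv2.minAreaRect(P[m,:2].astype(np.float32)*1000),np.percentile(P[m,2],98))
```

```text
3705 ((619.8966064453125, 344.2679443359375), (40.52210235595703, 90.14906311035156), 67.53422546386719) [0.04114831 0.05134649 0.05550261]
top ((628.4700927734375, 365.06890869140625), (68.85725402832031, 90.08089447021484), 67.7853012084961)
coaster 5103 619.065673828125 340.4541320800781 54.87069320678711
plain 366 ((518.2470703125, -115.29708862304688), (41.68733596801758, 101.42897033691406), 74.92462921142578) 0.06107772419131855
```

View pics/w4.png

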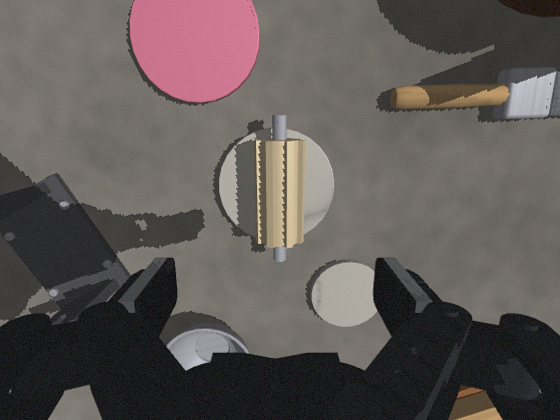

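The wrist view shows the ribbed roller at (280,193) on the pale coaster, which is at (276,185) with a 54.9 mm radius. The smaller pale disc at (347,294) is a decoy. I'll check the axle line before gripping.

Run:
```python
import numpy as np
P=np.load('w4.npz')['P']
for v in(122,128,254):
    r=P[v,268:292]; r=r[r[:,2]>.03]; print(v,len(r),r.mean(0).round(4),r[:,2].max().round(4), r[[0,-1]].round(4).tolist())
```

```text
122 14 [0.5646 0.3656 0.0381] 0.04 [[0.5626, 0.3607, 0.0349], [0.5667, 0.3706, 0.0364]]
128 14 [0.569  0.3638 0.0385] 0.0402 [[0.567, 0.3588, 0.0346], [0.5712, 0.3688, 0.0372]]
254 13 [0.6727 0.321  0.038 ] 0.0402 [[0.6718, 0.3154, 0.0349], [0.6758, 0.3258, 0.0358]]
```

Emit:
{"op": "servo_tool", "data": {"newtons": 50, "steps": [{"tx": -0.1, "ty": 0.4, "tz": -4, "yaw": 0.5, "claw": 8.5}, {"tx": 0, "ty": 0, "tz": -4, "yaw": 0, "claw": 8.5}, {"tx": 0, "ty": 0, "tz": -4, "yaw": 0, "claw": 8.5}, {"tx": 0, "ty": 0, "tz": -2.7, "yaw": 0, "claw": 8.5}, {"tx": 0, "ty": 0, "tz": -0.9, "yaw": 0, "claw": 8.5}, {"tx": 0, "ty": 0, "tz": 0, "yaw": 0, "claw": 6}, {"tx": 0, "ty": 0, "tz": 0, "yaw": 0, "claw": 3.6}, {"tx": 0, "ty": 0, "tz": 0, "yaw": 0, "claw": 3.6}, {"tx": 0, "ty": 0, "tz": 0, "yaw": 0, "claw": 3.6}, {"tx": 0, "ty": 0, "tz": 0, "yaw": 0, "claw": 3.6}, {"tx": 0, "ty": 0, "tz": 0, "yaw": 0, "claw": 3.6}, {"tx": 0, "ty": 0, "tz": 0, "yaw": 0, "claw": 3.6}]}}

```text
time_s: 12.8
position: [0.6198, 0.3415, 0.0428]
tool_rot: [[-0.924, 0.383, 0.004], [0.383, 0.924, 0.001], [-0.003, 0.002, -1.0]]
ft_force: [-0.7, -1.7, 6.4]
grip_width: 0.0407
gripper_force: 49.8
```

Emit:
{"op": "servo_tool", "data": {"steps": [{"tx": 0, "ty": 0, "tz": 1.5, "yaw": 0, "claw": 3.6}, {"tx": 0, "ty": 0, "tz": 2.5, "yaw": 0, "claw": 3.6}, {"tx": 0, "ty": 0, "tz": 3, "yaw": 0, "claw": 3.6}, {"tx": 0, "ty": -0.8, "tz": 1, "yaw": 1.9, "claw": 3.6}, {"tx": -0.3, "ty": -2.5, "tz": 0, "yaw": 3, "claw": 3.6}, {"tx": -0.3, "ty": -2.5, "tz": 0, "yaw": 3, "claw": 3.6}, {"tx": -0.3, "ty": -2.5, "tz": 0, "yaw": 3, "claw": 3.6}, {"tx": -0.3, "ty": -2.5, "tz": 0, "yaw": 3, "claw": 3.6}, {"tx": -0.3, "ty": -2.5, "tz": 0, "yaw": 3, "claw": 3.6}, {"tx": -0.3, "ty": -2.5, "tz": 0, "yaw": 3, "claw": 3.6}, {"tx": -0.3, "ty": -2.5, "tz": 0, "yaw": 3, "claw": 3.6}, {"tx": -0.3, "ty": -2.5, "tz": 0, "yaw": 3, "claw": 3.6}, {"tx": -0.2, "ty": -2, "tz": 0, "yaw": 2, "claw": 3.6}, {"tx": 0, "ty": 0, "tz": 0, "yaw": 0, "claw": 3.6}, {"tx": 0, "ty": 0, "tz": 0, "yaw": 0, "claw": 3.6}, {"tx": 0, "ty": 0, "tz": 0, "yaw": 0, "claw": 3.6}]}}

```text
time_s: 14.4
position: [0.5931, 0.1144, 0.1208]
tool_rot: [[-0.996, -0.094, 0.001], [-0.094, 0.996, 0.0], [-0.001, 0.0, -1.0]]
ft_force: [-0.5, 0.1, -2.2]
grip_width: 0.0405
gripper_force: 51.0
```

Run:
```python
from h import *
print(env.observe()['position'])
p,P=grab('wrist','w5.png');np.savez('w5.npz',p=p,P=P);P=P.reshape(-1,3);C=p.reshape(-1,3).astype(int)
c=np.array([.5933,.1135]);a=np.radians(5.4);R=np.array([[np.cos(a),np.sin(a)],[-np.sin(a),np.cos(a)]])
L=(P[:,:2]-c)@R.T
q=(abs(L[:,0])<.09)&(abs(L[:,1])<.05)&(P[:,2]>.095)&(P[:,2]<.15)
wood=C[:,0]>C[:,2]+35
m=q&wood; print('body x ext',np.percentile(L[m,0],[.5,99.5]),'top',np.percentile(P[m,2],99.5))
m=q&~wood&(L[:,0]<-.047)&(L[:,0]>-.068)&(abs(L[:,1])<.02)
print('axle end',m.sum(),L[m].min(0),L[m].max(0),P[m,2].max(),np.median(L[m],0))
```

```text
[0.59309604 0.11441504 0.12075116]
body x ext [-0.04597022  0.03281211] top 0.1335338301631639
axle end 1528 [-0.06577185 -0.00490794] [-0.0470098   0.00698509] 0.11905821835227254 [-0.05670023  0.00106604]
```

View pics/w5.png

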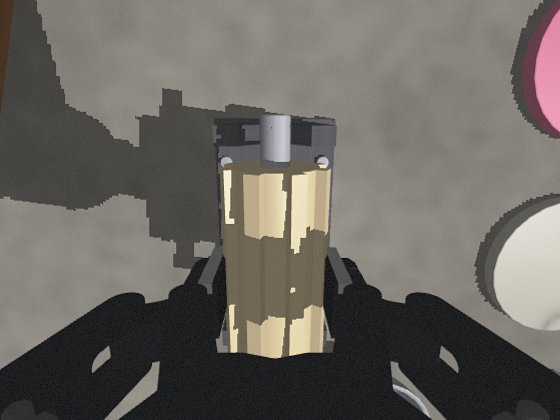

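The axle end at (275,135) is within 1 mm laterally and axially of the slot line. Lower with a small correction.

Emit:
{"op": "servo_tool", "data": {"steps": [{"tx": 0.08, "ty": -0.1, "tz": 0, "yaw": 0, "claw": 3.6}, {"tx": 0, "ty": 0, "tz": -1.5, "yaw": 0, "claw": 3.6}, {"tx": 0, "ty": 0, "tz": -1.5, "yaw": 0, "claw": 3.6}, {"tx": 0, "ty": 0, "tz": -1, "yaw": 0, "claw": 3.6}, {"tx": 0, "ty": 0, "tz": -0.7, "yaw": 0, "claw": 3.6}, {"tx": 0, "ty": 0, "tz": -0.5, "yaw": 0, "claw": 3.6}, {"tx": 0, "ty": 0, "tz": -0.4, "yaw": 0, "claw": 3.6}, {"tx": 0, "ty": 0, "tz": -0.1, "yaw": 0, "claw": 3.6}, {"tx": 0, "ty": 0, "tz": 0, "yaw": 0, "claw": 3.6}, {"tx": 0, "ty": 0, "tz": 0, "yaw": 0, "claw": 3.6}]}}

```text
time_s: 15.45
position: [0.594, 0.1127, 0.0643]
tool_rot: [[-0.996, -0.094, 0.001], [-0.094, 0.996, 0.0], [-0.001, -0.0, -1.0]]
ft_force: [-3.1, -0.6, 5.7]
grip_width: 0.0405
gripper_force: 51.8
```

Near the bottom; release, lift and look.

Emit:
{"op": "servo_tool", "data": {"steps": [{"tx": 0, "ty": 0, "tz": 0, "yaw": 0, "claw": 4.6}, {"tx": 0, "ty": 0, "tz": 0, "yaw": 0, "claw": 6}, {"tx": 0, "ty": 0, "tz": 0, "yaw": 0, "claw": 8.5}, {"tx": 0, "ty": 0, "tz": 0, "yaw": 0, "claw": 8.5}, {"tx": 0, "ty": 0, "tz": 0, "yaw": 0, "claw": 8.5}, {"tx": 0, "ty": 0, "tz": 3, "yaw": 0, "claw": 8.5}, {"tx": 0, "ty": 0, "tz": 5, "yaw": 0, "claw": 8.5}, {"tx": 0, "ty": 0, "tz": 5, "yaw": 0, "claw": 8.5}, {"tx": 0, "ty": 0, "tz": 0, "yaw": 0, "claw": 8.5}, {"tx": 0, "ty": 0, "tz": 0, "yaw": 0, "claw": 8.5}]}}

```text
time_s: 16.45
position: [0.5939, 0.1126, 0.194]
tool_rot: [[-0.996, -0.094, 0.002], [-0.094, 0.996, -0.0], [-0.002, -0.0, -1.0]]
ft_force: [-0.6, 0.4, -0.0]
grip_width: 0.085
gripper_force: 0.0
```

Run:
```python
from h import *
p,P=grab('wrist','w6.png');np.savez('w6.npz',p=p,P=P);P=P.reshape(-1,3);C=p.reshape(-1,3).astype(int)
c=np.array([.5933,.1135]);a=np.radians(5.4);R=np.array([[np.cos(a),np.sin(a)],[-np.sin(a),np.cos(a)]])
L=(P[:,:2]-c)@R.T
wood=C[:,0]>C[:,2]+35
q=(abs(L[:,0])<.09)&(abs(L[:,1])<.05)&(P[:,2]>.04)
m=q&wood; print('body',np.percentile(L[m],[.5,99.5],axis=0),'top',np.percentile(P[m,2],99.5))
for s in(-1,1):
    m=q&~wood&(L[:,0]*s>.047)&(L[:,0]*s<.07)&(abs(L[:,1])<.0065)
    print('axle',m.sum(),np.median(L[m],0),np.percentile(P[m,2],[50,95]),abs(L[m,0]).max())
```

```text
body [[-0.04510719 -0.01996592]
 [ 0.04416966  0.02028435]] top 0.07734666632488905
axle 393 [-0.05620107 -0.00061778] [0.0599046  0.06156889] 0.0649402268851561
axle 209 [ 0.05783497 -0.00043447] [0.05996135 0.06128981] 0.06491512496744016
```

View pics/w6.png

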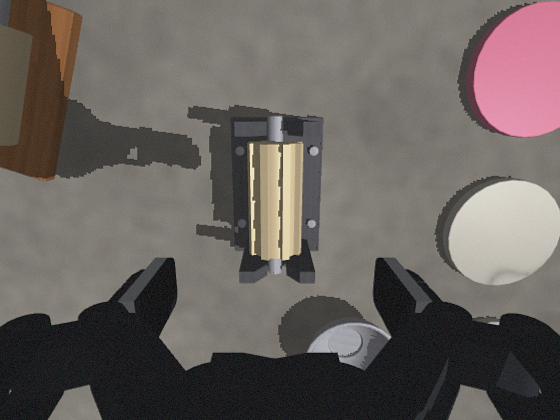

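Ribbed roller is home: both axle tops are at 61 mm, it is centred within 1 mm, and the view shows it at (275,200). On the way to the jar I'll check the plain roller.

Emit:
{"op": "servo_tool", "data": {"steps": [{"tx": -0.8, "ty": -4, "tz": 1, "yaw": 0, "claw": 8.5}, {"tx": -0.8, "ty": -4, "tz": 1, "yaw": 0, "claw": 8.5}, {"tx": -0.8, "ty": -4, "tz": 0, "yaw": 0, "claw": 8.5}, {"tx": -0.8, "ty": -4, "tz": 0, "yaw": 0, "claw": 8.5}, {"tx": -0.8, "ty": -4, "tz": 0, "yaw": 0, "claw": 8.5}, {"tx": 0, "ty": -3.4, "tz": 0, "yaw": 0, "claw": 8.5}, {"tx": 0, "ty": 0, "tz": 0, "yaw": 0, "claw": 8.5}, {"tx": 0, "ty": 0, "tz": 0, "yaw": 0, "claw": 8.5}]}}

```text
time_s: 17.3
position: [0.5533, -0.1216, 0.2116]
tool_rot: [[-0.996, -0.093, -0.003], [-0.093, 0.996, 0.002], [0.003, 0.002, -1.0]]
ft_force: [-0.3, 1.2, 0.2]
grip_width: 0.085
gripper_force: 0.0
```

Run:
```python
from h import *
p,P=grab('wrist','w7.png');P=P.reshape(-1,3);C=p.reshape(-1,3).astype(int)
c=np.array([.5254,-.1210]);a=np.radians(-13.6);R=np.array([[np.cos(a),np.sin(a)],[-np.sin(a),np.cos(a)]])
L=(P[:,:2]-c)@R.T
q=(abs(L[:,0])<.09)&(abs(L[:,1])<.05)
m=q&(P[:,2]>.045)&(C[:,0]>C[:,2]+25); print('body',np.percentile(L[m],[.5,99.5],axis=0),'top',np.percentile(P[m,2],99.5))
for s in(-1,1):
    m=q&(L[:,0]*s>.05)&(P[:,2]>.03)&(P[:,2]<.06)
    print('axle',m.sum(),np.median(L[m],0) if m.any() else '',P[m,2].max() if m.any() else '')
```

```text
body [[-0.04546558 -0.01932804]
 [ 0.0430754   0.02020725]] top 0.06018220495136243
axle 277 [-0.05808439 -0.00031838] 0.044670143845304655
axle 185 [ 5.70050671e-02 -9.87561430e-05] 0.043798724600825956
```

View pics/w7.png

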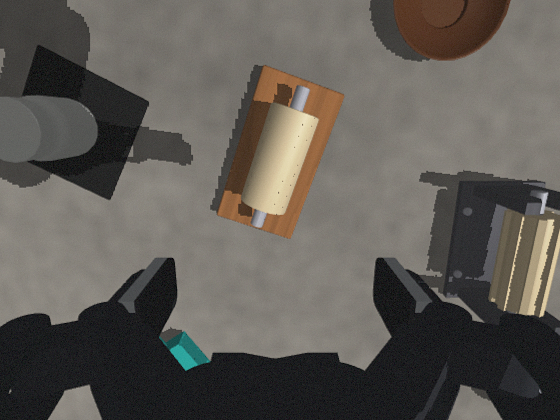

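The plain roller at (283,160) is correctly placed between the blocks. Now fetch the jar.

Emit:
{"op": "servo_tool", "data": {"newtons": 40, "steps": [{"tx": -0.8, "ty": -4, "tz": 0, "yaw": 0, "claw": 8.5}, {"tx": -0.8, "ty": -4, "tz": 0, "yaw": 0, "claw": 8.5}, {"tx": -0.8, "ty": -4, "tz": 0, "yaw": 0, "claw": 8.5}, {"tx": -0.8, "ty": -4, "tz": 0, "yaw": 0, "claw": 8.5}, {"tx": -0.7, "ty": -4, "tz": 0, "yaw": 0, "claw": 8.5}, {"tx": 0, "ty": 0, "tz": 0, "yaw": 0, "claw": 8.5}, {"tx": 0, "ty": 0, "tz": 0, "yaw": 0, "claw": 8.5}, {"tx": 0, "ty": 0, "tz": -4, "yaw": 0, "claw": 8.5}, {"tx": 0, "ty": 0, "tz": -4, "yaw": 0, "claw": 8.5}, {"tx": 0, "ty": 0, "tz": -4, "yaw": 0, "claw": 8.5}, {"tx": 0, "ty": 0, "tz": -4, "yaw": 0, "claw": 8.5}, {"tx": 0, "ty": 0, "tz": 0, "yaw": 0, "claw": 8.5}, {"tx": 0, "ty": 0, "tz": 0, "yaw": 0, "claw": 6}, {"tx": 0, "ty": 0, "tz": 0, "yaw": 0, "claw": 4.8}, {"tx": 0, "ty": 0, "tz": 0, "yaw": 0, "claw": 4.8}, {"tx": 0, "ty": 0, "tz": 0, "yaw": 0, "claw": 4.8}, {"tx": 0, "ty": 0, "tz": 0, "yaw": 0, "claw": 4.8}, {"tx": 0, "ty": 0, "tz": 0, "yaw": 0, "claw": 4.8}]}}

```text
time_s: 19.15
position: [0.5161, -0.3221, 0.0561]
tool_rot: [[-0.996, -0.094, 0.004], [-0.094, 0.996, -0.003], [-0.004, -0.004, -1.0]]
ft_force: [1.0, 0.8, 7.1]
grip_width: 0.0522
gripper_force: 42.3
```

Emit:
{"op": "servo_tool", "data": {"steps": [{"tx": 0, "ty": 0, "tz": 2, "yaw": 0, "claw": 4.8}, {"tx": 0, "ty": 0, "tz": 4, "yaw": 0, "claw": 4.8}, {"tx": 0, "ty": 0, "tz": 4, "yaw": 0, "claw": 4.8}, {"tx": 0.4, "ty": 2.3, "tz": 4, "yaw": 0, "claw": 4.8}, {"tx": 0.6, "ty": 4, "tz": 0, "yaw": 0, "claw": 4.8}, {"tx": 0.6, "ty": 4, "tz": 0, "yaw": 0, "claw": 4.8}, {"tx": 0.6, "ty": 4, "tz": 0, "yaw": 0, "claw": 4.8}, {"tx": 0.6, "ty": 4, "tz": 0, "yaw": 0, "claw": 4.8}, {"tx": 0.6, "ty": 4, "tz": 0, "yaw": 0, "claw": 4.8}, {"tx": 0.6, "ty": 4, "tz": 0, "yaw": 0, "claw": 4.8}, {"tx": 0.6, "ty": 4, "tz": 0, "yaw": 0, "claw": 4.8}, {"tx": 0.6, "ty": 4, "tz": 0, "yaw": 0, "claw": 4.8}, {"tx": 0.7, "ty": 4, "tz": 0, "yaw": 0, "claw": 4.8}, {"tx": 0.7, "ty": 4, "tz": 0, "yaw": 0, "claw": 4.8}, {"tx": 0.7, "ty": 4, "tz": 0, "yaw": 0, "claw": 4.8}, {"tx": 0.7, "ty": 4, "tz": 0, "yaw": 0, "claw": 4.8}, {"tx": 0.7, "ty": 4, "tz": 0, "yaw": 0, "claw": 4.8}, {"tx": 0.7, "ty": 4, "tz": 0, "yaw": 0, "claw": 4.8}, {"tx": 0.7, "ty": 4, "tz": 0, "yaw": 0, "claw": 4.8}, {"tx": 0.2, "ty": 4, "tz": 0, "yaw": 0, "claw": 4.8}]}}

```text
time_s: 21.15
position: [0.6177, 0.3432, 0.1939]
tool_rot: [[-0.996, -0.094, 0.001], [-0.094, 0.996, 0.0], [-0.001, 0.0, -1.0]]
ft_force: [1.6, 0.2, -3.6]
grip_width: 0.0521
gripper_force: 44.2
```

Emit:
{"op": "servo_tool", "data": {"steps": [{"tx": 0, "ty": 0, "tz": 0, "yaw": 0, "claw": 4.8}, {"tx": 0, "ty": 0, "tz": 0, "yaw": 0, "claw": 4.8}, {"tx": 0, "ty": 0, "tz": -4, "yaw": 0, "claw": 4.8}, {"tx": 0, "ty": 0, "tz": -4, "yaw": 0, "claw": 4.8}, {"tx": 0, "ty": 0, "tz": -2, "yaw": 0, "claw": 4.8}, {"tx": 0, "ty": 0, "tz": -1, "yaw": 0, "claw": 4.8}, {"tx": 0, "ty": 0, "tz": 0, "yaw": 0, "claw": 4.8}, {"tx": 0, "ty": 0, "tz": 0, "yaw": 0, "claw": 4.8}]}}

```text
time_s: 21.95
position: [0.6186, 0.3413, 0.085]
tool_rot: [[-0.996, -0.094, 0.003], [-0.094, 0.996, 0.001], [-0.003, 0.001, -1.0]]
ft_force: [-0.6, -0.8, -3.7]
grip_width: 0.0518
gripper_force: 44.2
```

Emit:
{"op": "servo_tool", "data": {"steps": [{"tx": 0.1, "ty": 0, "tz": -1, "yaw": 0, "claw": 4.8}, {"tx": 0, "ty": 0, "tz": -0.6, "yaw": 0, "claw": 4.8}, {"tx": 0, "ty": 0, "tz": -0.3, "yaw": 0, "claw": 4.8}, {"tx": 0, "ty": 0, "tz": -0.1, "yaw": 0, "claw": 4.8}, {"tx": 0, "ty": 0, "tz": 0, "yaw": 0, "claw": 4.8}, {"tx": 0, "ty": 0, "tz": 0, "yaw": 0, "claw": 4.8}]}}

```text
time_s: 22.55
position: [0.6187, 0.3415, 0.0642]
tool_rot: [[-0.996, -0.094, 0.0], [-0.094, 0.996, -0.0], [-0.0, -0.0, -1.0]]
ft_force: [-4.4, -2.5, 6.3]
grip_width: 0.0517
gripper_force: 45.2
```

In contact; release and retreat, then check.

Emit:
{"op": "servo_tool", "data": {"steps": [{"tx": 0, "ty": 0, "tz": 0, "yaw": 0, "claw": 5.6}, {"tx": 0, "ty": 0, "tz": 0, "yaw": 0, "claw": 7}, {"tx": 0, "ty": 0, "tz": 0, "yaw": 0, "claw": 8.5}, {"tx": 0, "ty": 0, "tz": 0, "yaw": 0, "claw": 8.5}, {"tx": 0, "ty": 0, "tz": 0, "yaw": 0, "claw": 8.5}, {"tx": 0, "ty": 0, "tz": 3, "yaw": 0, "claw": 8.5}, {"tx": 0, "ty": 0, "tz": 5, "yaw": 0, "claw": 8.5}, {"tx": 0, "ty": 0, "tz": 5, "yaw": 0, "claw": 8.5}, {"tx": 0, "ty": 0, "tz": 4, "yaw": 0, "claw": 8.5}, {"tx": 0, "ty": 0, "tz": 0, "yaw": 0, "claw": 8.5}, {"tx": 0, "ty": 0, "tz": 0, "yaw": 0, "claw": 8.5}]}}

```text
time_s: 23.65
position: [0.6188, 0.3416, 0.2336]
tool_rot: [[-0.996, -0.094, 0.001], [-0.094, 0.996, 0.0], [-0.001, 0.0, -1.0]]
ft_force: [-1.5, 0.6, -0.3]
grip_width: 0.0846
gripper_force: 0.0
```

Run:
```python
from h import *
p,P=grab('wrist');P=P.reshape(-1,3)
m=(np.hypot(P[:,0]-.619,P[:,1]-.3405)<.06)&(P[:,2]>.088)&(P[:,2]<.1)
q=P[m];print(m.sum(),cv2.minAreaRect(q[:,:2].astype(np.float32)*1000),np.percentile(q[:,2],[5,50,95]))
grab('scene','scene8.png')
```

```text
2550 ((618.3189697265625, 341.5899658203125), (47.32608413696289, 47.29857635498047), 76.84318542480469) [0.09083015 0.09204293 0.09317249]
```

View pics/scene8.png

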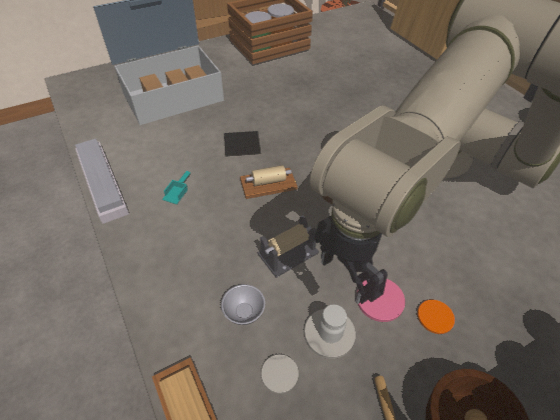

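The jar is upright on the coaster at (333,325), within 2 mm of centre. The rollers are in place at (289,240) and (269,176), and the bowl and scoop haven't moved. The arm hides the dish, but nothing passed near it. Handing in.

```bash
python3 -c "
from rig import env
print(env.close_job())"
```

```text
the job is handed in; nothing more can be done
None
```

The job is handed in with no verdict returned: the ribbed roller is home in the frame, the plain roller lies on the rest, and the jar stands upright on the coaster, each measured within about 2 mm of its target, at 24 s of the 128 s allowed.

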